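# Lock the loaded dish carrier in its cam clamp

### The job

One of the clamp stands on the bench holds a dish carrier but its cam lever is still standing up. Flip that lever over its high point, away from the dishes, until it snaps down and lies flat, without shifting the carrier, and leave the lever of the empty stand standing up.

Things in the scene. Friction and masses are not known exactly. Their poses are not given: they have to be found in the camera images.
- lever_a (a joint): Cam lever to close (rad): the only upright lever with a dish carrier under it. Steel bar 14 wide, 8 thick, black grip 24 wide, 11 thick, 62 to 96 mm from the pivot. Bar's angle from vertical = value - 0.18: 0 = open on its stop, leaning back; 1.70 = closed on its stop, 3 degrees above level. A spring resists (about 0.5 N m, fading to none at the high point 1.2), then snaps it shut; let go earlier it swings back.
- pivot_a (a point): Centre of lever_a's axle, 58 mm above the bench. y runs along the axle, x is level and points where the lever falls as it closes (rising values turn the bar from z to x), z up. The white stand plate (150 x 110 x 10 mm) is centred 10 mm from it along -x. The steel arm runs from it along +x, top 46 mm above the bench; cheeks beside the cam reach 70 mm, within 10 mm of the axle.
- carrier_a: Loose aluminium dish carrier 100 x 80 x 14 mm, 0.25 kg, with two round lidded dishes (37 mm wide, tops 24 mm above its underside), lying on lever_a's stand between low steel strips. Origin: centre of its underside, 30 mm from the pivot along the pivot's -x. x along its 100 mm length, z up.
- lever_b (a joint): Cam lever of the empty stand: same build and values as lever_a, also upright, but no carrier under it; it stays open. (A third stand also has a carrier, but its lever already lies flat.)

How it is judged (in metres and radians):
At the end, for the whole second after the job is handed in: lever_a is snapped closed (above 1.58 rad of 1.70), lever_b is still open (below 0.4 rad), and the carrier of lever_a lies at rest within 12 mm of where it was (value of joint lever_a above 1.58 rad and value of joint lever_b below 0.4 rad and distance of carrier_a from where it was at the start of the episode below 0.012 m and linear speed of carrier_a below 0.03 m/s); the robot touches nothing.
It fails at once if the lever of the empty stand is pulled over (value of joint lever_b above 0.7 rad).
It fails at once if the carrier is shifted by more than 20 mm (distance of carrier_a from where it was at the start of the episode above 0.02 m).
It also fails if it takes over 32 s, if anything falls off the work surface, if the arm or the gripper's body presses on something with over 40 N, if the wrist force passes 120 N, or if a joint passes its speed limit or range.

### The arm

A 6-joint arm with a two-finger parallel gripper is mounted at the origin on the work surface. World frame = base frame: x ahead of the robot, y to its left, z up, the work surface at z = 0. Lengths are in mm, angles in degrees, forces in N, time in s.
With the tool pointing down it reaches from about 300 to 750 mm from the base axis. Payload 8.5 kg.
Tool frame: the origin (TCP) lies on the mounting face of the last link; the fingertips stand 173 mm ahead of it and the grasp point (between the pads) lies 155 mm ahead of it; y points along the fingers, x is the direction in which the jaws open and shut, and the axes are right-handed (so a half turn about y gives the same grasp; the last joint's range is limited). The gripper opens to 85 mm and grips with 20 to 120 N. Pads are 22 mm wide; open, the fingers measure 114 mm over their backs; the gripper's body (76 mm by 85 mm) begins 54 mm behind the grasp point. The pads swing forward as they close: fully open they stand 13 mm farther back than shut.
Start: joints at [52.752, 21.807, 74.336, -0, 83.858, -12.336], TCP at [231.666, 498.811, 404.722] pointing down, gripper open.
Joint ranges: [-178.18, 178.18], [-50.72, 133.34], [12.68, 142.11], [-81.47, 261.47], [9.98, 163.14], [-165.26, 165.26]. Speed limits (degrees/s): [136.94, 136.94, 180, 180, 180, 180].

### API

Orientations are given as a 3x3 rotation matrix whose columns are the frame's x, y, z axes.
In Python, from bench import robot gives the robot as it stands. The module is installed in compiled form; this text tells all that it offers.
- The arm moves only by the tool drive_tool, never from a script. Its argument "motion" is text: rows parted by semicolons, each of 5 numbers parted by spaces: the shift along the tool's x, y, z in mm, then the turn about the tool's y in rad, then the opening, from 0 (shut) to 1 (fully open). In form: tx ty tz yaw gripper; .... A call has exactly 5 rows; each row shifts and turns the commanded pose from where the row before left it, along the tool's axes as they then stand; what a row does not reach is not made up. A row lasts 1/12 s, in which the tool goes at most 41.7 mm and 7.16 degrees, less where a joint would pass 70% of its speed; a pose out of reach is approached as far as the arm can. A call with a gripper value outside its range is refused whole. The fingers move at their own pace and stop on an object; "force" is the grip in N (left out, the last holds). Time passes only in rows, so rows that do not move let the fingers close, or fill a call up. It gives the time, the measured TCP pose, the force and the opening at its end, in the units of the state.
- robot.read_state(): the state, without advancing time (a new reading comes with each control period).
- robot.read_camera(name): name is "scene" or "top" or "wrist"; returns a dict with "color" (420x560x3 uint8, red, green, blue), "z_map" (420x560 float32, mm along the optical axis (not along the pixel's ray), 0 where there is no reading), "mtx" (3x3 intrinsics, pixels), "eye" and "attitude" of the camera in the world; the wrist camera has in their place "hand_eye" (4x4, takes a point from camera to tool coordinates, whose origin is the TCP and whose axes are the tool frame's). Camera axes: x right, y down, z forward; pixel columns grow to the right and rows downward; lengths in mm; the calibration is good to about 2 mm. The wrist camera is an equidistant fisheye: a pixel r from the principal point sees the ray r / f radians off the axis. A picture is of the moment at which its call begins: read the wrist's pose just before it.
- robot.sign_off(): hands the job in, once; it reports no verdict.
Trained networks look in the newest picture that a camera, given by its name, has taken for a name from the list of things; names that differ only in an ending like _2 or _b are one class to them, and where a whole thing is asked for, a point or a joint stands for the part that bears it (a point fixed in the world has none). Each returns a list of dicts, best first, with "conf" (0 to 1); they miss things now and then, are a little off and sometimes report something else, mostly with a low value. They report only what shows in the picture. A call takes as long as a camera call.
- robot.look_for(camera, name): "bbox" ([centre column, centre row, width, height] as shares, 0 to 1, of the picture: columns of its width, rows of its height, round what is visible of it).
- robot.place_of(camera, name): "location" ([column, row] as shares, 0 to 1, of the picture: columns of its width, rows of its height: a listed point, or the origin of a listed thing).
The state is a dict: "time": time; "joints": joint angles; "dq": joint speeds; "tau": joint torques, N m; "position": TCP position; "orientation": TCP orientation; "wrist_force": force on the tool from outside, world axes, zero at the start; "ft_torque": the same for the moment, N m; "opening": finger opening in mm.
Only numpy, scipy, OpenCV 4.12 (cv2) and the standard library are available. Lean on these libraries where they do the work, as an engineer would, in place of code of your own. Each camera call takes 0.05 s, during which the arm holds its last target. There are 200 camera calls.

## Working session

There is one attempt and no reset: what is moved stays moved. The work goes in short steps, Python scripts to look and compute and a tool call to move; the robot and the scene stay as the last step left them, time stands still between calls to the robot, and variables do not carry over. Pictures are saved under pics/ and viewed, about 8 in all and at most 12, crops included, and the job is handed in when it is done.

Besides the shell and the picture viewer there is one more tool, called after "Call:" in YAML: its name, and indented under it one key for each argument. drive_tool: Moves the arm, as the interface text tells. Its arguments: {"type":"object","properties":{"motion":{"type":"string"},"force":{"type":"number"}},"required":["motion"]}

```bash
mkdir -p pics; python3 - <<'E'
from bench import robot
import cv2,numpy as np
s=robot.read_state();print(s['time'],s['position'],s['orientation'])
for c in("scene","top"):
    d=robot.read_camera(c);cv2.imwrite(f"pics/{c}0.png",d['color'][...,::-1])
    np.savez(c+"0.npz",**{k:v for k,v in d.items()})
    print(c,d['mtx'],d['eye'],d['attitude'])
    for n in("lever_a","pivot_a","carrier_a"):
        print(n,[(np.round(x['bbox'],3).tolist(),round(x['conf'],2)) for x in robot.look_for(c,n)] if n!="pivot_a" else '',[((np.array(x['location'])*[560,420]).round(1).tolist(),round(x['conf'],2)) for x in robot.place_of(c,n)])
a=cv2.imread("pics/scene0.png");b=cv2.imread("pics/top0.png")
E
```

```text
0.0 [231.63995972 498.79324424 404.10931638] [[ 4.21202054e-01 -8.63218251e-04 -9.06966418e-01]
 [ 9.06965682e-01 -1.18968988e-03  4.21202845e-01]
 [-1.44259875e-03 -9.99998920e-01  2.81809510e-04]]
scene [[503.85779412   0.         278.47363785]
 [  0.         503.85779412 209.48995932]
 [  0.           0.           1.        ]] [ 794.93413879 -517.3394149   590.06151935] [[ 0.86382923  0.31379007 -0.39412543]
 [ 0.50351428 -0.5633922   0.6550287 ]
 [-0.01650569 -0.76428072 -0.64467243]]Traceback (most recent call last):
  File "<stdin>", line 9, in <module>
ValueError: it knows: carrier, pivot
```

```bash
python3 - <<'E'
from bench import robot
import cv2,numpy as np
def rep(c,d):
    M=d['mtx'];z=d['z_map']
    for n in("pivot","carrier"):
        for f,k in((robot.look_for,'bbox'),(robot.place_of,'location')):
            try: L=f(c,n)
            except Exception as e: print(n,k,e);continue
            for x in L:
                v=np.array(x[k]);
                p=v[:2]*[560,420]; u,w=p.astype(int)
                out=''
                if 'eye' in d:
                    R=np.array(d['attitude']);r=R@np.linalg.inv(M)@[*p,1]
                    h=58 if n=='pivot' else 15
                    out=(d['eye']+r*z[w,u]).round(0), (d['eye']+r*(h-d['eye'][2])/r[2]).round(0)
                print(c,n,k,(v*([560,420]*(len(v)//2))).round(0),round(x['conf'],2),out)
for c in("scene","top","wrist"):
    d=robot.read_camera(c);cv2.imwrite(f"pics/{c}1.png",d['color'][...,::-1])
    np.savez(c+"1.npz",**d)
    rep(c,d)
    if c=='wrist':print(d['hand_eye'],d['mtx'])
    elif c=='top':print(d['eye'],d['attitude'],d['mtx'])
E
```

```text
scene pivot bbox [348. 145.  81.  91.] 0.77 (array([458., 335.,   2.]), array([490., 253.,  58.]))
scene pivot location [356. 146.] 0.79 (array([512., 239.,  71.]), array([505., 258.,  58.]))
scene carrier bbox [339. 160.  51.  32.] 0.93 (array([476., 246.,  23.]), array([471., 257.,  15.]))
scene carrier location [340. 165.] 0.63 (array([485., 233.,  24.]), array([481., 245.,  15.]))
top pivot bbox [157. 219.  80.  93.] 0.73 (array([494., 244.,  22.]), array([488., 232.,  58.]))
top pivot location [144. 211.] 0.69 (array([502., 251.,  66.]), array([503., 254.,  58.]))
top carrier bbox [158. 229.  56.  66.] 0.92 (array([476., 240.,  23.]), array([477., 242.,  15.]))
top carrier location [158. 230.] 0.85 (array([475., 240.,  23.]), array([476., 243.,  15.]))
[378.06102537  17.41399466 708.7543172 ] [[-0.02245346 -0.9830407   0.18200775]
 [-0.99966889  0.02436514  0.00827381]
 [-0.01256814 -0.18176171 -0.98326229]] [[388.16732886   0.         279.15943634]
 [  0.         388.16732886 210.33590937]
 [  0.           0.           1.        ]]
wrist pivot bbox [210. 355.  36.  24.] 0.74 
wrist carrier bbox [209. 362.  25.  23.] 0.61 
wrist carrier location [208. 381.] 0.65 
[[ 9.99999916e-01  1.17294196e-04  3.91660001e-04  6.20196701e-01]
 [-3.36087973e-04 -3.09658307e-01  9.50847843e-01  3.08634277e+01]
 [ 2.32809706e-04 -9.50847895e-01 -3.09658242e-01  7.90805794e+01]
 [ 0.00000000e+00  0.00000000e+00  0.00000000e+00  1.00000000e+00]] [[325.1922621    0.         284.6234867 ]
 [  0.         325.1922621  208.45913244]
 [  0.           0.           1.        ]]
```

View pics/scene1.png

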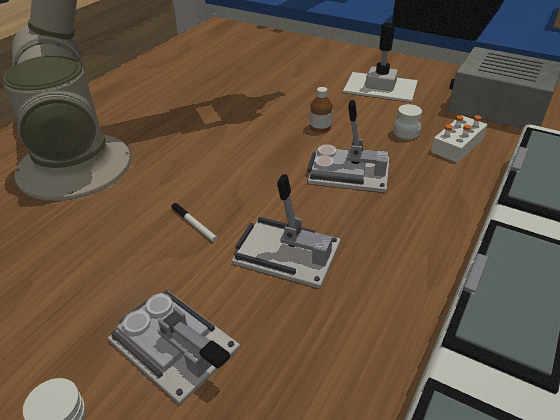

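View pics/top1.png

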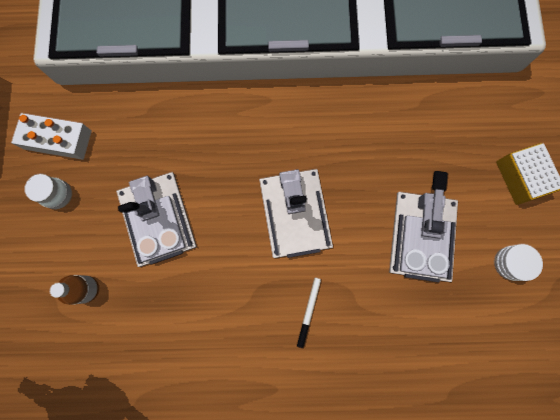

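The scene view shows the target stand, with dishes and an upright lever, at about (350,165). In the top view it is at (155,218). The empty stand is at (295,213) in the top view, and the closed one is at (425,237). The networks agree on the pivot being near (503,253). Next I'll get the axis and the grip from depth.

```bash
python3 - <<'E'
import cv2,numpy as np
for c in("top","scene"):
    d=np.load(c+"1.npz");z=d['z_map'];v,u=np.mgrid[:420,:560]
    P=(np.stack([(u-d['mtx'][0,2])/d['mtx'][0,0],(v-d['mtx'][1,2])/d['mtx'][1,1],np.ones_like(z)],-1)*z[...,None])@d['attitude'].T+d['eye']
    near=(z>0)&(np.hypot(P[...,0]-490,P[...,1]-248)<110)
    m=near&(P[...,2]>6)&(P[...,2]<180)
    m=cv2.morphologyEx(m.astype(np.uint8),cv2.MORPH_OPEN,np.ones((3,3)))
    n,l,st,ce=cv2.connectedComponentsWithStats(m);k=1+np.argmax(st[1:,4]);Q=P[l==k]
    pl=Q[Q[:,2]<45]
    r=cv2.minAreaRect(pl[:,:2].astype(np.float32));print(c,r,cv2.boxPoints(r).round())
    for lo,hi in((60,75),(75,95),(95,115),(115,135),(135,150),(150,165)):
        q=P[near&(P[...,2]>lo)&(P[...,2]<hi)&(np.hypot(P[...,0]-495,P[...,1]-250)<45)]
        if len(q):print(lo,len(q),q.mean(0).round(),q.min(0).round(),q.max(0).round())
E
```

```text
top ((497.1856689453125, 250.40823364257812), (154.5028076171875, 110.25802612304688), 18.005870819091797) [[407. 279.]
 [441. 174.]
 [588. 222.]
 [554. 327.]]
60 143 [508. 249.  66.] [495. 237.  60.] [522. 266.  74.]
75 23 [504. 247.  85.] [499. 245.  76.] [509. 252.  95.]
95 14 [500. 247. 101.] [496. 244.  96.] [505. 252. 107.]
115 35 [495. 244. 128.] [488. 238. 121.] [503. 256. 135.]
135 78 [492. 245. 146.] [486. 237. 137.] [502. 260. 150.]
150 61 [493. 249. 151.] [486. 239. 150.] [499. 259. 153.]
scene ((497.161376953125, 245.795654296875), (154.2034454345703, 107.95979309082031), 18.096208572387695) [[407. 273.]
 [441. 171.]
 [587. 218.]
 [554. 321.]]
60 122 [510. 248.  67.] [494. 236.  61.] [521. 269.  75.]
75 48 [505. 247.  85.] [501. 243.  75.] [510. 257.  94.]
95 48 [502. 246. 105.] [495. 242.  95.] [507. 254. 114.]
115 59 [499. 242. 126.] [492. 236. 115.] [504. 258. 135.]
135 58 [497. 241. 143.] [489. 235. 135.] [502. 259. 150.]
150 37 [493. 246. 152.] [487. 235. 150.] [500. 259. 154.]
```

Call:
drive_tool:
  motion: "-15 0 -30 0 0; -15 0 -30 0 0; -15 0 -30 0 0; -15 0 -30 0 0; -15 0 -30 0 0"
  force: 60

```text
time: 1.27
position: [336.8, 366.3, 404.8]
orientation: [[0.421, 0.0, -0.907], [0.907, 0.0, 0.421], [0.0, -1.0, -0.0]]
wrist_force: [-0.2, 0.6, 0.2]
opening: 25.6
```

Call:
drive_tool:
  motion: "-15 0 -30 0 0; -15 0 -30 0 0; -15 0 -30 0 0; -15 0 -30 0 0; -15 0 -30 0 0"

```text
time: 1.68
position: [441.3, 234.9, 404.9]
orientation: [[0.421, 0.0, -0.907], [0.907, 0.0, 0.421], [0.0, -1.0, -0.0]]
wrist_force: [0.9, 0.3, -0.3]
opening: 0.1
```

Call:
drive_tool:
  motion: "0 10 0 -0.12 0; 0 10 0 -0.12 0; 0 10 0 -0.12 0; 0 10 0 -0.12 0; 0 10 0 -0.12 0"

```text
time: 2.1
position: [440.6, 236.3, 354.3]
orientation: [[-0.17, 0.0, -0.985], [0.985, 0.0, -0.17], [0.0, -1.0, -0.0]]
wrist_force: [1.5, 0.5, -0.8]
opening: 0.1
```

Call:
drive_tool:
  motion: "0 0 0 -0.12 0; 0 0 0 -0.03 0; 0 0 0 0 0; 0 0 0 0 0; 0 0 0 0 0"

```text
time: 2.52
position: [440.6, 236.4, 354.9]
orientation: [[-0.309, 0.0, -0.951], [0.951, 0.0, -0.309], [-0.0, -1.0, -0.0]]
wrist_force: [-0.3, -0.8, -0.4]
opening: -0.0
```

```bash
python3 - <<'E'
from bench import robot
import cv2,numpy as np
s=robot.read_state();p=s['position'];R=s['orientation']
print(s['time'],p,np.round(R,3),s['opening'],s['wrist_force'])
x=np.array([.951,.309,0]);piv=np.array([506,251,58.])
print('to tip target',R.T@(piv-65*x+[0,0,75+173]-p))
d=robot.read_camera('scene');e=robot.read_camera('wrist')
cv2.imwrite('pics/s2.png',np.vstack([cv2.resize(d['color'][50:250,200:480],(800,571))])[...,::-1])
E
```

```text
2.5167 [440.56807582 236.40571106 354.85229427] [[-0.309  0.    -0.951]
 [ 0.951  0.    -0.309]
 [-0.    -1.    -0.   ]] -0.042249507169673926 [-0.26435573 -0.8151289  -0.39703187]
to tip target [-6.33847342 48.85289971 -1.73050544]
```

View pics/s2.png

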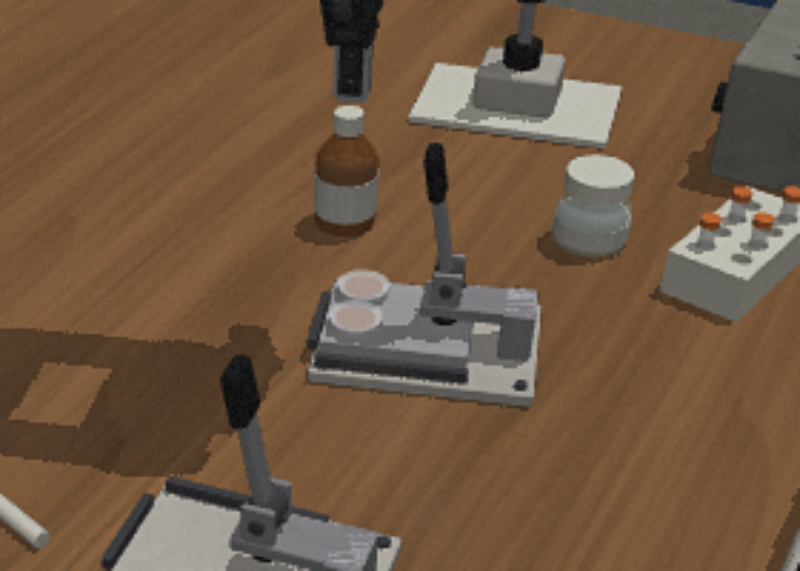

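The image shows the closed fingers behind the lever, clear of the bottle. Next I'll lower them to grip height.

Call:
drive_tool:
  motion: "-2 16 -1 0 0; -2 16 -1 0 0; -2 16 0 0 0; 0 0 0 0 0; 0 0 0 0 0"

```text
time: 3.03
position: [444.4, 231.3, 306.7]
orientation: [[-0.309, -0.001, -0.951], [0.951, -0.0, -0.309], [0.0, -1.0, 0.001]]
wrist_force: [-0.3, 0.0, -0.9]
opening: 0.0
```

Call:
drive_tool:
  motion: "0 0 -8 0 0; 0 1 -8 0 0; 0 1 -8 0 0; 0 1 -8 0 0; 0 0 -7 0 0"

```text
time: 3.45
position: [482.0, 243.7, 303.7]
orientation: [[-0.31, -0.002, -0.951], [0.951, -0.001, -0.31], [-0.0, -1.0, 0.002]]
wrist_force: [-6.9, -2.2, 5.6]
opening: -0.0
```

```bash
python3 - <<'E'
from bench import robot
import cv2,numpy as np
d=robot.read_camera('scene')
cv2.imwrite('pics/s3.png',cv2.resize(d['color'][50:250,200:480],(800,571))[...,::-1])
s=robot.read_state();print(s['position'],s['wrist_force'])
E
```

```text
[482.64193639 243.80518916 303.70943747] [-4.69616216 -1.22985426  2.83618238]
```

View pics/s3.png

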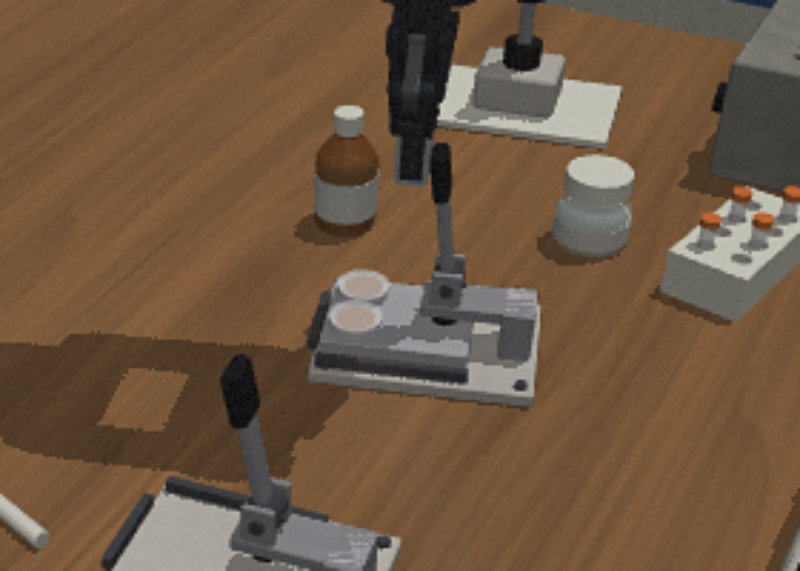

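The fingers are touching the back of the grip at about 7 N, and the lever has started to move. I'll push it round the arc.

Call:
drive_tool:
  motion: "0 0 -8 0 0; 0 0 -8 0 0; 0 1 -8 0 0; 0 2 -8 0 0; 0 3 -8 0 0"

```text
time: 3.92
position: [519.5, 256.0, 298.5]
orientation: [[-0.31, -0.0, -0.951], [0.951, -0.0, -0.31], [-0.0, -1.0, 0.001]]
wrist_force: [-4.7, -2.2, 8.5]
opening: -0.3
```

Call:
drive_tool:
  motion: "0 4 -8 0 0; 0 5 -8 0 0; 0 6 -7 0 0; 0 7 -7 0 0; 0 7 -6 0 0"

```text
time: 4.33
position: [554.4, 267.2, 268.9]
orientation: [[-0.31, 0.002, -0.951], [0.951, 0.001, -0.31], [-0.0, -1.0, -0.002]]
wrist_force: [0.5, -0.2, 0.4]
opening: -0.2
```

```bash
python3 - <<'E'
from bench import robot
import cv2,numpy as np
d=robot.read_camera('scene')
cv2.imwrite('pics/s4.png',cv2.resize(d['color'][50:250,200:480],(800,571))[...,::-1])
s=robot.read_state();print(s['position'],s['wrist_force'])
E
```

```text
[554.80153627 267.20517754 266.93467333] [ 0.18138354 -0.33135416 -1.04886476]
```

View pics/s4.png

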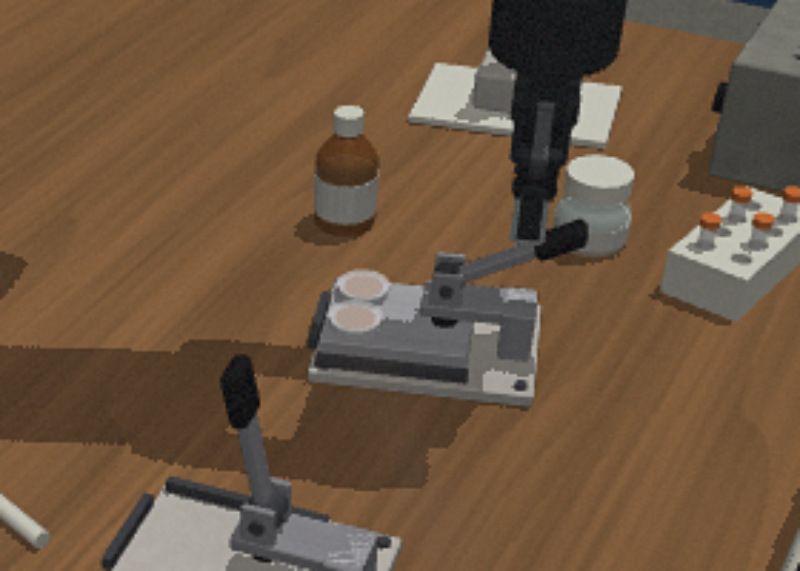

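The lever is well over and the contact force has vanished. I'll go a bit further and then recheck.

Call:
drive_tool:
  motion: "0 5 -3 0 0; 0 4 -2 0 0; 0 0 0 0 0; 0 0 0 0 0; 0 0 0 0 0"

```text
time: 4.8
position: [558.3, 268.5, 259.9]
orientation: [[-0.31, 0.0, -0.951], [0.951, 0.0, -0.31], [-0.0, -1.0, -0.0]]
wrist_force: [0.3, 0.5, 0.3]
opening: -0.1
```

```bash
python3 - <<'E'
from bench import robot
import cv2,numpy as np
d=robot.read_camera('scene')
cv2.imwrite('pics/s5.png',cv2.resize(d['color'][50:250,200:480],(800,571))[...,::-1])
s=robot.read_state();print(s['position'],s['wrist_force'])
E
```

```text
[558.30510419 268.52218341 260.02861199] [-0.07063286 -0.26756231  0.30318207]
```

View pics/s5.png

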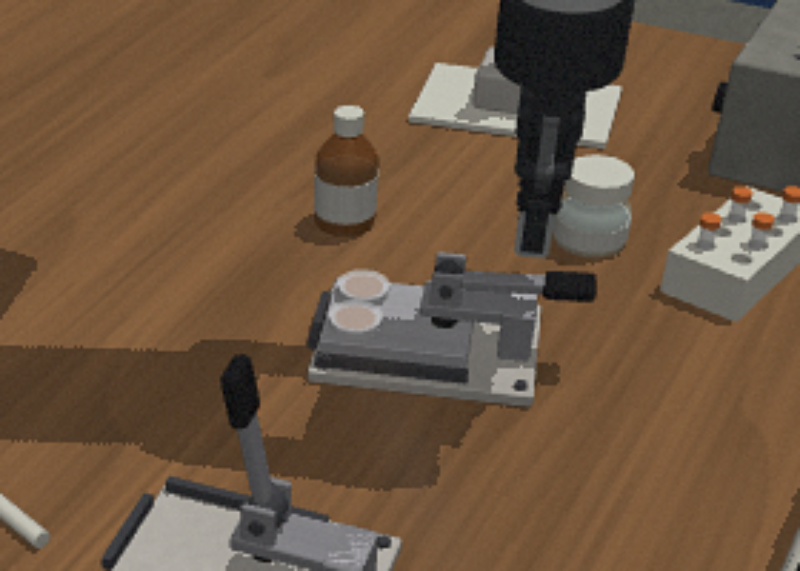

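The lever has snapped flat: its grip is at crop (570,287). The carrier hasn't moved and the empty stand's lever is still upright. I'll raise the arm clear, check the numbers and hand in.

Call:
drive_tool:
  motion: "0 -20 0 0 0; 0 -25 0 0 0; 0 -25 0 0 0; 0 -25 0 0 0; 0 0 0 0 0"

```text
time: 5.27
position: [558.5, 268.6, 360.4]
orientation: [[-0.31, 0.009, -0.951], [0.951, 0.002, -0.31], [-0.001, -1.0, -0.01]]
wrist_force: [0.1, -0.8, 1.2]
opening: -0.4
```

```bash
python3 - <<'E'
from bench import robot
import numpy as np
d=robot.read_camera('scene');z=d['z_map'];v,u=np.mgrid[:420,:560]
P=(np.stack([(u-d['mtx'][0,2])/d['mtx'][0,0],(v-d['mtx'][1,2])/d['mtx'][1,1],np.ones_like(z)],-1)*z[...,None])@d['attitude'].T+d['eye']
g=np.array([506,251])+79*np.array([.951,.309])
q=P[(z>0)&(np.hypot(*(P[...,:2]-g).transpose(2,0,1))<12)&(P[...,2]>30)&(P[...,2]<120)]
print('grip top z',np.percentile(q[:,2],[50,95]),len(q))
print('carrier',[(np.array(x['location'])*[560,420]).round(1) for x in robot.place_of('scene','carrier')],[(np.array(x['bbox'])*[560,420]*1 if 0 else (np.array(x['bbox'])*[560,420,560,420]).round(0)) for x in robot.look_for('scene','carrier')])
s=robot.read_state();print(s['time'],s['position'],s['wrist_force'])
robot.sign_off()
E
```

```text
grip top z [67.48508495 69.41632258] 98
carrier [array([341.1, 163. ])] [array([340., 159.,  54.,  37.])]
5.4167 [558.12325865 268.4456452  354.36009209] [-0.18376045  0.39463912 -0.43045661]
the job is handed in; nothing more can be done
```

I pushed lever_a over its high point from behind with the closed fingers. It snapped flat, and I then raised the arm clear and handed the job in at about 5.4 s. The sign-off reports no verdict, so these are my own last checks:

- **lever_a:** the grip top measured 67–69 mm above the bench. A lever closed on its stop should give about 68 mm, so it looks fully shut.
- **carrier_a:** the network found it within about 2 pixels of where it was at the start, a few millimetres at most and within the detector's noise.
- **lever_b:** it was still upright in the last picture I viewed, taken just before I raised the arm. I did not measure its angle.
- **Robot:** the fingers are about 130 mm above the lever. The wrist force was near zero at the end, and the highest reading I saw was about 10 N during the push.

No check failed or disagreed.

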